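Feed a sample rack past the drop gate into the fan dryer

TASK

The drying lane on the bench has a sprung drop gate. Press the long plate outside the channel down with one fingertip and keep the gate up that way, and with the other finger push the sample rack from behind along the channel, past the raised gate, until it is fully home at the stop of the fan dryer; the gate must not touch the rack with its wet panels. Then take the hand away so that the gate drops shut behind the rack; do not lift the rack, and leave everything else on the bench alone.

Things in the scene. Friction and masses are not known exactly. Their poses are not given: they have to be found in the camera images.
- lane: fixed drying lane: open-topped aluminium channel on the bench, a grey fan dryer (120 x 170 mm, 170 high) across its far end. Origin on the bench under the channel's centre line; x points along the channel the way the rack is pushed (to the dryer), y to the press plate's side, z up. Gate leaf across it at x = 150 mm. Nothing stands above the channel
- channel_start (a point): open near end of the channel, on the centre line, on its floor (lane x = -192, z = 6 mm). From here the channel runs 437 mm to the stop. Inner width 98 mm (y = -49 to 49); side walls 3 mm thick, top at z = 26 mm (z = 50 mm from lane x = 174 mm on)
- shaft_mid (a point): fixed point on the axis of the gate's hinge shaft (10 mm thick, along lane x, outside the wall at lane y = 62, z = 50 mm), at lane x = -18 mm. The shaft runs from lane x = -195 to 180 mm in two bearing blocks at its ends (y = 53 to 71 mm, up to z = 59 mm): the hand straddles it
- gate (a joint): gate angle about its shaft (rad): 0 shut, grows as the press plate is pushed down and the leaf swings up; stop at 1.45. From 1.1 the rack passes clear. A spring shuts it at once when the plate is let go; pushing and holding the plate down takes about 3 to 8 N at 20 to 35 mm from the shaft, anywhere along it
- press_mid (a point): middle of the press plate, 30 mm out from the shaft's axis (moves with the gate). A 4 mm steel plate 300 mm long along the channel (lane x = -168 to 132 mm), reaching radially from the shaft to a round edge 50 mm out. Gate shut it slopes up outwards at 0.80 rad (outer edge at z = 86 mm); level at gate 0.80; at 1.25 it slopes down 0.45 rad: top z = 39 mm at lane y = 90 mm
- leaf_tip (a point): free end of the gate's leaf at half its height (moves with the gate). Leaf 8 mm thick along the channel; shut, it reaches level from the shaft to 15 mm from the centre line (lane y = 15 to 62 mm), z = 45 to 68 mm; at 1.2 to 1.4 rad it stands upright and ends about 100 mm above the bench
- rack: wooden sample rack in the channel, about 350 g, six painted panels: body 75 mm long (x), 90 wide (y), end boards 56 and panels 59 mm high. Origin: centre of its underside, x to its front (the way it is pushed), z up. Behind it a 12 mm rod at height 37 mm carries the T-handle. Starts with its front 40 to 100 mm before the shut gate
- handle_back (a point): centre of the rear face (the one to push) of the T-handle's crossbar, 109.5 mm behind the rack's origin, 37 mm above its underside, 43 mm above the bench. Crossbar 12 mm thick, 80 wide (rack y = -40 to 40), 29 to 57 mm above the bench; 60 mm free between it and the body, where the leaf comes down once the rack is home
- bay_stop (a point): middle of the stop: the plane of two rubber buffers on the dryer's front, lane x = 245 mm. The rack is home when its front (37.5 mm ahead of its origin) meets it; the crossbar's rear face is then 147 mm short of this point
- spare_rack: another rack of the same build, nearly empty, standing on the bench beside the channel on the side away from the press plate; bystander
- tin: paint tin, 74 mm across, 85 mm high, on the bench beyond the press plate; origin at the centre of its underside; bystander
- jar: amber jar, 56 mm across, 75 mm high, beyond the press plate; bystander
- tape: roll of masking tape, 90 mm across, 25 mm high, lying beside the channel on the side away from the press plate; bystander
- filling_knife: filling knife lying on the bench; bystander
- brush: paint brush lying on the bench; bystander
- screwdriver: screwdriver lying on the bench; bystander
There are look-alikes about, which are no part of the job. What is shaped like the rack but purple is not meant.

How it is judged:
On the way, in this order (a step that is already met when the one before it is completed fails the run):
1. a finger holds the gate up by its press plate while the rack is still before it (value of joint gate above 1 rad and contact force between the fingers and gate above 0.3 N and x of rack in the frame of lane below 0.1085 m), for 0.1 s.
2. a finger pushes the rack past the gate while a finger holds the gate up (value of joint gate above 0.9 rad and contact force between the fingers and gate above 0.2 N and contact force between the fingers and rack above 0.1 N and x of rack in the frame of lane between 0.12 and 0.18 m), for 0.05 s.
At the end, for the whole second after the job is handed in: the rack stands flat in the channel, at rest, its front within 9 mm of the dryer's stop, and the gate has dropped shut (under 0.06 rad) behind the rack's body (x of rack in the frame of lane above 0.1985 m and z of rack in the frame of lane below 0.01 m and angle between rack's own z axis and vertical below 0.08 rad and value of joint gate below 0.06 rad and linear speed of rack below 0.01 m/s); the robot touches nothing.
It fails at once if the gate touches the rack (more than 1 N) (contact force between gate and rack above 1 N).
It fails at once if the rack is lifted more than about 12 mm off the channel floor or tipped over 0.25 rad (z of rack in the frame of lane above 0.018 m or angle between rack's own z axis and vertical above 0.25 rad).
It fails at once if a bystander is moved more than 25 mm (distance of any of spare_rack, tin, jar, tape, filling_knife, brush, screwdriver from where it was at the start of the episode above 0.025 m).
It also fails if it takes over 43 s, if anything falls off the work surface, if the arm or the gripper's body presses on something with over 40 N, if the wrist force passes 120 N, or if a joint passes its speed limit or range.

ROBOT

A 6-joint arm with a two-finger parallel gripper is mounted at the origin on the work surface. World frame = base frame: x ahead of the robot, y to its left, z up, the work surface at z = 0. Lengths are in m, angles in rad, forces in N, time in s.
With the tool pointing down it reaches from about 0.25 to 0.725 m from the base axis. Payload 4 kg.
Tool frame: the origin (TCP) lies midway between the tips of the shut fingers; the grasp point (between the pads) lies 19 mm behind it; z points along the fingers, y is the line along which they close (so a half turn about z gives the same grasp; the last joint's range is limited). The gripper opens to 85 mm and grips with 20 to 120 N. Pads are 22 mm wide; open, the fingers measure 114 mm over their backs; the gripper's body (76 mm by 85 mm) begins 54 mm behind the grasp point. The pads swing forward as they close: fully open they stand 13 mm farther back than shut.
Start: joints at [1.129, 0.241, 0.005, 1.335, 0, 1.571], TCP at [0.214, 0.452, 0.231] pointing down, gripper open.
Joint ranges: [-2.72, 2.72], [-1.05, 1.87], [-1.09, 1.28], [-1.99, 2.15], [-1.42, 1.44], [-3.14, 3.14]. Speed limits (rad/s): [2.79, 2.79, 3.14, 3.14, 3.14, 3.14].

INTERFACE

Orientations are given as a unit quaternion [x, y, z, w].
In Python, from workcell import bot, camera, job_done gives the robot as it stands.
- The arm moves only by the tool carry_out, never from a script. Its argument "plan" is a list of rows, each an object of numbers: "dx", "dy", "dz": the shift along the tool's x, y, z in mm; "twist": the turn about the tool's z in degrees; "fingers": the closure, from -1 (fully open) to 1 (shut). In form: [{"dx": .., "dy": .., "dz": .., "twist": .., "fingers": ..}, ...]. A call has exactly 5 rows; each row is the pose to reach, as a shift and turn from the pose commanded when the call began, along the tool's axes at that moment; what a row does not reach only later rows make up. A row lasts 1/12 s, in which the tool goes at most 41.7 mm and 7.16 degrees, less where a joint would pass 70% of its speed; a pose out of reach is approached as far as the arm can. A call with a gripper value outside its range is refused whole. The fingers move at their own pace and stop on an object; the grip force is fixed at half the most. Time passes only in rows, so rows that repeat a pose let the fingers close, or fill a call up. It gives the time, the measured TCP pose, the force, the opening and the grip force at its end, in the units of the state.
- bot.get_obs(): the state, without advancing time (a new reading comes with each control period).
- camera(name): name is "scene" or "top"; returns a dict with "image" (420x560x3 uint8, red, green, blue), "intrinsics" (3x3 intrinsics, pixels), "distortion" ([k1, k2, p1, p2, k3] as OpenCV has them; the pictures are not rectified), "eye" and "attitude" of the camera in the world. Camera axes: x right, y down, z forward; pixel columns grow to the right and rows downward; lengths in m; the calibration is good to about 2 mm. A picture is of the moment at which its call begins. There is no depth.
- job_done(): hands the job in; it is judged then, once.
The state is a dict: "clock": time; "joint_pos": joint angles; "joint_vel": joint speeds; "tau": joint torques, N m; "eef_pos": TCP position; "tool_rot": TCP orientation; "ft_force": force on the tool from outside, world axes, zero at the start; "ft_torque": the same for the moment, N m; "grip_width": finger opening in m; "grasp_force": force on a finger pad.
Only numpy, scipy, OpenCV 4.12 (cv2) and the standard library are available. Lean on these libraries where they do the work, as an engineer would, in place of code of your own. Each camera call takes 0.05 s, during which the arm holds its last target. There are 200 camera calls.

## Working session

There is one attempt and no reset: what is moved stays moved. The work goes in short steps, Python scripts to look and compute and a tool call to move; the robot and the scene stay as the last step left them, time stands still between calls to the robot, and variables do not carry over. Pictures are saved under pics/ and viewed, at most 10 in all, crops included, and the job is handed in when it is done.

Besides the shell and the picture viewer there is one more tool, called after "Call:" as name([rows], argument=value, ...), one row to a line, values as JSON. carry_out: Moves the arm, as the interface text tells. Its arguments: {"type":"object","properties":{"plan":{"type":"array","items":{"type":"object","properties":{"dx":{"type":"number"},"dy":{"type":"number"},"dz":{"type":"number"},"twist":{"type":"number"},"fingers":{"type":"number"}}}}},"required":["plan"]}

```bash
mkdir -p pics; ls
python3 - <<'E'
from workcell import bot,camera
import cv2,json,numpy as np
for n in("scene","top"):
    c=camera(n); cv2.imwrite(f"pics/{n}0.png",c["image"][:,:,::-1])
    print({k:np.round(v,4).tolist() for k,v in c.items() if k!="image"})
o=bot.get_obs(); print({k:np.round(v,3).tolist() for k,v in o.items()})
E
```

```text
pics
{'intrinsics': [[429.8594, 0.0, 285.147], [0.0, 429.8594, 207.3051], [0.0, 0.0, 1.0]], 'distortion': [-0.1082, 0.0, 0.0, 0.0, 0.0], 'eye': [0.973, 0.8338, 1.3765], 'attitude': [0.244, 0.9245, -0.282, -0.0789]}
{'intrinsics': [[391.0524, 0.0, 276.4337], [0.0, 391.0524, 210.9543], [0.0, 0.0, 1.0]], 'distortion': [-0.0282, 0.0, 0.0, 0.0, 0.0], 'eye': [0.3814, 0.1026, 1.1585], 'attitude': [-0.6997, 0.712, -0.0455, 0.0363]}
{'clock': 0.1, 'joint_pos': [1.129, 0.241, 0.004, 1.335, 0.0, 1.571], 'joint_vel': [-0.0, -0.0, 0.003, 0.001, 0.001, -0.001], 'tau': [-0.0, -37.314, 25.301, 0.011, -0.0, 0.0], 'eef_pos': [0.214, 0.451, 0.23], 'tool_rot': [0.219, 0.976, -0.001, -0.0], 'ft_force': [-0.332, -0.151, 0.341], 'ft_torque': [0.063, 0.039, 0.013], 'grasp_force': 0.0, 'grip_width': 0.085}
```

View pics/scene0.png

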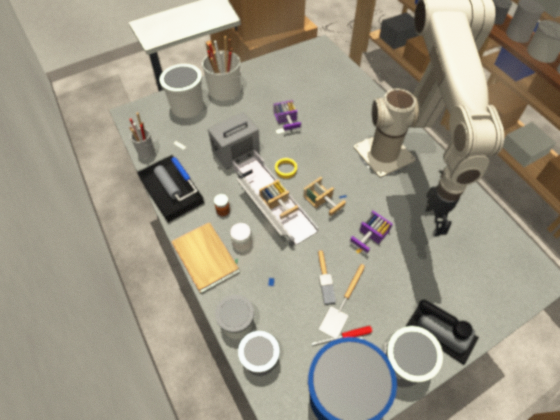

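View pics/top0.png

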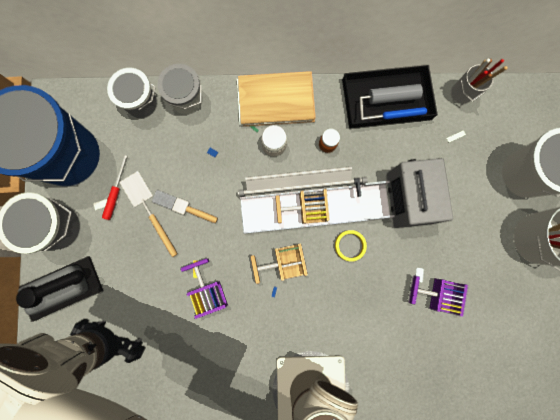

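The top view shows three racks with T-handles. The one in the channel has its body at (314,207) and crossbar at (279,208). The spare stands on the bench at (290,262), and the purple look-alikes are at (208,295) and (440,295). The rack in the channel is the one meant, with the press plate at (300,180) and the dryer at (420,190). I'll confirm this in an enlarged crop.

Run:
```python
import cv2
im=cv2.imread("pics/top0.png")[150:250,230:430]
cv2.imwrite("pics/crop0.png",cv2.resize(im,None,fx=4,fy=4,interpolation=cv2.INTER_CUBIC))
```

```text
(no output)
```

View pics/crop0.png

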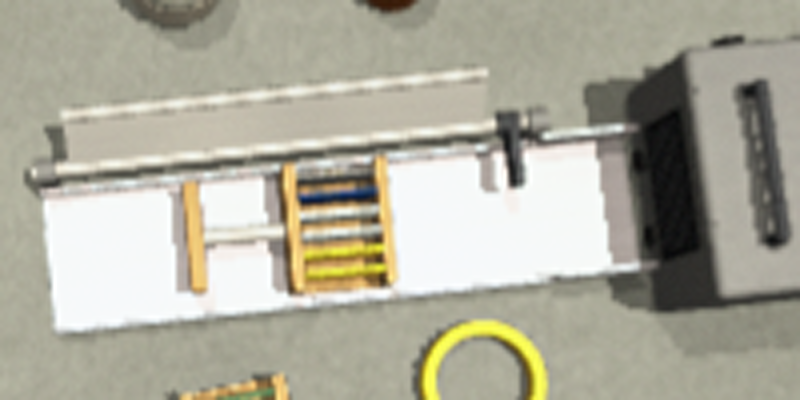

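The crop confirms the wooden rack in the channel: crossbar at crop (194,237) and body at (340,225). The leaf is at (513,150), and the plate's outer edge runs from (62,112) to (488,72).

```bash
cat > h.py <<'E'
import cv2,numpy as np
from scipy.spatial.transform import Rotation as R
def ray(c,px):
    u=cv2.undistortPoints(np.array([[px]],float),c["intrinsics"],np.array(c["distortion"]))[0,0]
    return np.array(c["eye"]),R.from_quat(c["attitude"]).apply([u[0],u[1],1])
def onz(c,px,z):
    e,d=ray(c,px); return e+d*(z-e[2])/d[2]
def proj(c,P):
    r=R.from_quat(c["attitude"]).inv()
    rv=r.as_rotvec(); t=-r.apply(c["eye"])
    return cv2.projectPoints(np.array(P,float).reshape(-1,3),rv,t,c["intrinsics"],np.array(c["distortion"]))[0][:,0]
E
python3 - <<'E'
from h import *
from workcell import camera
c=camera("top"); f=lambda x,y,z:onz(c,(230+x/4-.375,150+y/4-.375),z)
a,b=f(62,114,.087),f(488,74,.087)
print("plate",a,b,np.linalg.norm(b-a)); 
s1,s2=f(36,178,.055),f(548,118,.055); print("shaft",s1,s2,np.linalg.norm(s2-s1))
p,q=f(43,197,.006),f(57,332,.006); print("start",p,q,np.linalg.norm(p-q))
w1,w2=f(57,332,.026),f(545,281,.026)
for n,d in(("plate",b-a),("shaft",s2-s1),("wall",w2-w1)): print(n,np.degrees(np.arctan2(d[1],d[0])))
d=(b-a)/np.linalg.norm(b-a); yaw=np.arctan2(d[1],d[0])
ex=np.array([np.cos(yaw),np.sin(yaw)]); ey=np.array([-ex[1],ex[0]])
m=(a+b)[:2]/2; print("origin by plate",m+18*ex/1e3-.0968*ey)
print("by start",(p+q)[:2]/2+.192*ex)
print("by shaft",(s1+s2)[:2]/2+.0075*ex-.062*ey)
O=(m+18*ex/1e3-.0968*ey)
L=lambda P:((P[:2]-O)@ex,(P[:2]-O)@ey)
print("bar",L(f(183,183,.057)),L(f(192,292,.057)),"body front",L(f(387,156,.062)),L(f(397,285,.062)),"leaf",L(f(525,184,.068)))
E
```

```text
plate [0.59944095 0.17306514 0.087     ] [ 0.62335349 -0.1255242   0.087     ] 0.2995453294406443
shaft [0.5598265  0.19410327 0.055     ] [ 0.59764214 -0.17441702  0.055     ] 0.3704554316801462
start [0.55335989 0.19305958 0.006     ] [0.45272142 0.18351545 0.006     ] 0.10109002883240126
plate -85.42123803485705
shaft -84.14111050971651
wall -85.03055101021685
origin by plate [ 0.51634308 -0.00189957]
by start [ 0.51836791 -0.00309973]
by shaft [ 0.51753091 -0.00258237]
bar (np.float64(-0.08793686495779263), np.float64(0.04500639618014807)) (np.float64(-0.08921047536768802), np.float64(-0.03313503217843233)) body front (np.float64(0.05842458028422186), np.float64(0.04965107939275601)) (np.float64(0.055064538742772874), np.float64(-0.042654877152067394)) leaf (np.float64(0.1527394189372294), np.float64(0.019384767078592435))
```

Call:
carry_out([
  {"dx": -30, "dy": -11, "dz": 0, "twist": 0, "fingers": -1},
  {"dx": -62, "dy": -22, "dz": 0, "twist": 0, "fingers": -1},
  {"dx": -94, "dy": -34, "dz": 0, "twist": 0, "fingers": -1},
  {"dx": -126, "dy": -45, "dz": 0, "twist": 0, "fingers": -1},
  {"dx": -158, "dy": -56, "dz": 0, "twist": 0, "fingers": -1},
])

```text
clock: 0.57
eef_pos: [0.3332, 0.3325, 0.231]
tool_rot: [0.219, 0.976, -0.0, -0.0]
ft_force: [1.1, -0.7, 0.3]
grip_width: 0.0855
grasp_force: 0.0
```

Call:
carry_out([
  {"dx": -32, "dy": -11, "dz": 0, "twist": 0, "fingers": -1},
  {"dx": -64, "dy": -22, "dz": 0, "twist": 0, "fingers": -1},
  {"dx": -96, "dy": -34, "dz": 0, "twist": 0, "fingers": -1},
  {"dx": -128, "dy": -45, "dz": 0, "twist": 0, "fingers": -1},
  {"dx": -158, "dy": -56, "dz": 0, "twist": 0, "fingers": -1},
])

```text
clock: 0.98
eef_pos: [0.4525, 0.214, 0.231]
tool_rot: [0.219, 0.976, -0.0, -0.0]
ft_force: [0.4, 0.5, -0.4]
grip_width: 0.0852
grasp_force: 0.0
```

Call:
carry_out([
  {"dx": -28, "dy": -10, "dz": 0, "twist": 6, "fingers": -1},
  {"dx": -56, "dy": -20, "dz": 0, "twist": 12, "fingers": -1},
  {"dx": -84, "dy": -30, "dz": 0, "twist": 18, "fingers": -1},
  {"dx": -110, "dy": -40, "dz": 0, "twist": 24, "fingers": -1},
  {"dx": -131, "dy": -48, "dz": 0, "twist": 30, "fingers": -1},
])

```text
clock: 1.4
eef_pos: [0.5505, 0.1144, 0.2307]
tool_rot: [0.467, 0.884, -0.0, -0.0]
ft_force: [-0.3, 0.3, -0.3]
grip_width: 0.0851
grasp_force: 0.0
```

Call:
carry_out([
  {"dx": 0, "dy": 0, "dz": 0, "twist": 6, "fingers": -1},
  {"dx": 0, "dy": 0, "dz": 0, "twist": 12, "fingers": -1},
  {"dx": 0, "dy": 0, "dz": 0, "twist": 18, "fingers": -1},
  {"dx": 0, "dy": 0, "dz": 0, "twist": 24, "fingers": -1},
  {"dx": 0, "dy": 0, "dz": 0, "twist": 29.7, "fingers": -1},
])

```text
clock: 1.82
eef_pos: [0.5492, 0.116, 0.2307]
tool_rot: [0.678, 0.735, -0.0, -0.0]
ft_force: [0.0, -0.6, 0.2]
grip_width: 0.0855
grasp_force: 0.0
```

Call:
carry_out([
  {"dx": 0, "dy": 0, "dz": 26, "twist": 0, "fingers": -1},
  {"dx": 0, "dy": 0, "dz": 52, "twist": 0, "fingers": -1},
  {"dx": 0, "dy": 0, "dz": 78, "twist": 0, "fingers": -1},
  {"dx": 0, "dy": 0, "dz": 104, "twist": 0, "fingers": -1},
  {"dx": 0, "dy": 0, "dz": 125, "twist": 0, "fingers": -1},
])

```text
clock: 2.23
eef_pos: [0.5483, 0.116, 0.104]
tool_rot: [0.676, 0.737, -0.001, -0.001]
ft_force: [0.6, 1.0, 0.3]
grip_width: 0.0854
grasp_force: 0.0
```

```bash
cat > look.py <<'E'
import sys
from h import *
from workcell import camera
def crop(c,u0,v0,w,h):
    return cv2.resize(c["image"][v0:v0+h,u0:u0+w,::-1],(w*4,h*4),interpolation=cv2.INTER_CUBIC)
s,t=camera("scene"),camera("top")
a=crop(s,210,130,130,140); b=crop(t,225,140,200,100)
im=np.zeros((600,800,3),np.uint8)
a=cv2.resize(a,(370,400));b=cv2.resize(b,(430,215)); im[:400,:370]=a; im[:215,370:]=b
cv2.imwrite(sys.argv[1],im[:400])
E
python3 look.py pics/l1.png
```

```text
(no output)
```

View pics/l1.png

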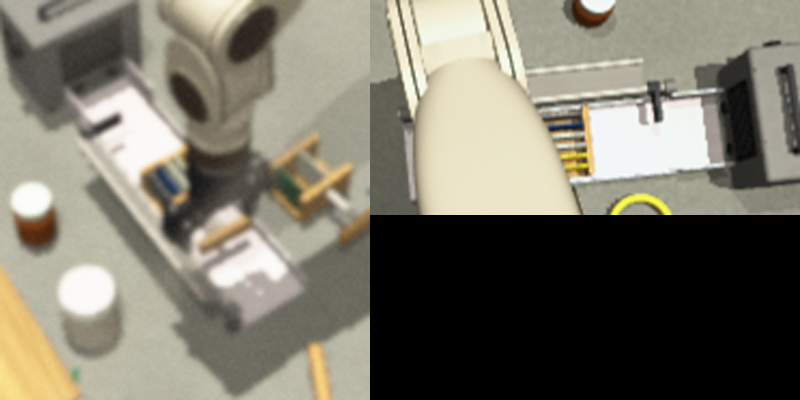

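The gripper hangs over the channel and straddles the shaft, with the crossbar at crop (225,235). I'll check my model by projecting predicted points into the scene view.

Run:
```python
from h import *
from workcell import camera,bot
c=camera("scene"); y=np.radians(-85); ex=np.array([np.cos(y),np.sin(y)]); ey=np.array([-ex[1],ex[0]]); O=np.array([.5175,-.0025])
o=bot.get_obs(); d=o["eef_pos"][:2]-O; print("tcp lane",d@ex,d@ey,o["eef_pos"][2], "tool y deg",np.degrees(np.arctan2(*R.from_quat(o["tool_rot"]).apply([0,1,0])[[1,0]])))
W=lambda x,yy,z:[*(O+ex*x+ey*yy),z]
P=proj(c,[W(-.0885,.04,.057),W(-.0885,-.04,.057),W(-.192,-.049,.006),W(-.192,.049,.006),W(-.115,.0915,.117),W(-.115,-.0075,.117),W(.15,.015,.068)])
im=cv2.resize(c["image"][130:270,210:340,::-1],None,fx=4,fy=4,interpolation=cv2.INTER_CUBIC)
for p in P: cv2.drawMarker(im,tuple(int(v) for v in (p-[210,130]+.5)*4),(0,0,255),0,12,1)
cv2.imwrite("pics/l2.png",im)
```

```text
tcp lane -0.1152618549088944 0.04028193231053995 0.1043801770967135 tool y deg 4.988934862767364
```

View pics/l2.png

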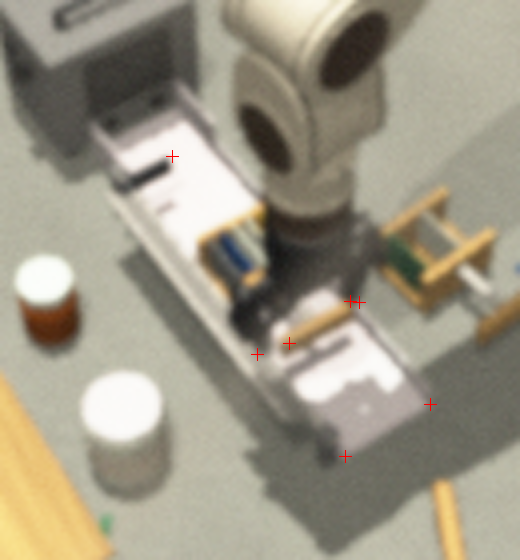

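The lane, crossbar and leaf predictions match the picture. I'll back off another 10 mm behind the crossbar and feel down onto the plate.

Call:
carry_out([
  {"dx": 10, "dy": 1, "dz": 0, "twist": 0, "fingers": -1},
  {"dx": 10, "dy": 1, "dz": 9, "twist": 0, "fingers": -1},
  {"dx": 10, "dy": 1, "dz": 18, "twist": 0, "fingers": -1},
  {"dx": 10, "dy": 1, "dz": 25, "twist": 0, "fingers": -1},
  {"dx": 10, "dy": 1, "dz": 25, "twist": 0, "fingers": -1},
])

```text
clock: 2.8
eef_pos: [0.5484, 0.1261, 0.0797]
tool_rot: [0.676, 0.737, -0.001, -0.001]
ft_force: [-0.1, 0.8, 0.1]
grip_width: 0.0853
grasp_force: 0.0
```

Call:
carry_out([
  {"dx": 0, "dy": 0, "dz": 4, "twist": 0, "fingers": -1},
  {"dx": 0, "dy": 0, "dz": 8, "twist": 0, "fingers": -1},
  {"dx": 0, "dy": 0, "dz": 12, "twist": 0, "fingers": -1},
  {"dx": 0, "dy": 0, "dz": 15, "twist": 0, "fingers": -1},
  {"dx": 0, "dy": 0, "dz": 15, "twist": 0, "fingers": -1},
])

```text
clock: 3.22
eef_pos: [0.55, 0.1262, 0.0663]
tool_rot: [0.676, 0.737, 0.0, 0.0]
ft_force: [0.5, -0.7, 3.2]
grip_width: 0.0857
grasp_force: 1.1
```

Call:
carry_out([
  {"dx": 0, "dy": 0, "dz": 4, "twist": 0, "fingers": -1},
  {"dx": 0, "dy": 0, "dz": 8, "twist": 0, "fingers": -1},
  {"dx": 0, "dy": 0, "dz": 12, "twist": 0, "fingers": -1},
  {"dx": 0, "dy": 0, "dz": 15, "twist": 0, "fingers": -1},
  {"dx": 0, "dy": 0, "dz": 15, "twist": 0, "fingers": -1},
])

```text
clock: 3.63
eef_pos: [0.5495, 0.1263, 0.0508]
tool_rot: [0.676, 0.737, -0.0, -0.0]
ft_force: [0.8, 0.4, 3.6]
grip_width: 0.0852
grasp_force: 1.5
```

Call:
carry_out([
  {"dx": 0, "dy": 0, "dz": 5, "twist": 0, "fingers": -1},
  {"dx": 0, "dy": 0, "dz": 11, "twist": 0, "fingers": -1},
  {"dx": 0, "dy": 0, "dz": 17, "twist": 0, "fingers": -1},
  {"dx": 0, "dy": 0, "dz": 22, "twist": 0, "fingers": -1},
  {"dx": 0, "dy": 0, "dz": 23, "twist": 0, "fingers": -1},
])

```text
clock: 4.05
eef_pos: [0.5511, 0.1265, 0.0286]
tool_rot: [0.676, 0.737, 0.001, 0.001]
ft_force: [2.8, -0.1, 5.3]
grip_width: 0.0856
grasp_force: 2.9
```

```bash
python3 look.py pics/l3.png
```

```text
(no output)
```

View pics/l3.png

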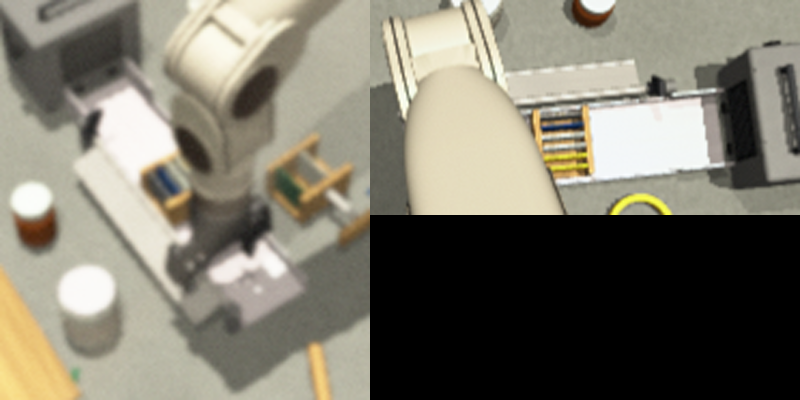

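The picture shows the leaf standing upright at crop (655,88) and the plate sloping down, so the gate is at about 1.25. I'll press 3 mm more, then push.

Call:
carry_out([
  {"dx": 0, "dy": 0, "dz": 3, "twist": 0, "fingers": -1},
  {"dx": -5, "dy": 0, "dz": 3, "twist": 0, "fingers": -1},
  {"dx": -11, "dy": 0, "dz": 3, "twist": 0, "fingers": -1},
  {"dx": -17, "dy": 0, "dz": 3, "twist": 0, "fingers": -1},
  {"dx": -22, "dy": 0, "dz": 3, "twist": 0, "fingers": -1},
])

```text
clock: 4.57
eef_pos: [0.5523, 0.1045, 0.0257]
tool_rot: [0.675, 0.737, 0.001, 0.0]
ft_force: [3.8, 3.7, 5.0]
grip_width: 0.0856
grasp_force: 2.8
```

Call:
carry_out([
  {"dx": -4, "dy": 0, "dz": 0, "twist": 0, "fingers": -1},
  {"dx": -9, "dy": 0, "dz": 0, "twist": 0, "fingers": -1},
  {"dx": -15, "dy": 0, "dz": 0, "twist": 0, "fingers": -1},
  {"dx": -21, "dy": 0, "dz": 0, "twist": 0, "fingers": -1},
  {"dx": -28, "dy": 0, "dz": 0, "twist": 0, "fingers": -1},
])

```text
clock: 4.98
eef_pos: [0.5544, 0.0774, 0.0257]
tool_rot: [0.675, 0.737, 0.001, -0.001]
ft_force: [1.6, 7.2, 5.3]
grip_width: 0.0854
grasp_force: 4.2
```

```bash
python3 look.py pics/l4.png
```

```text
(no output)
```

View pics/l4.png

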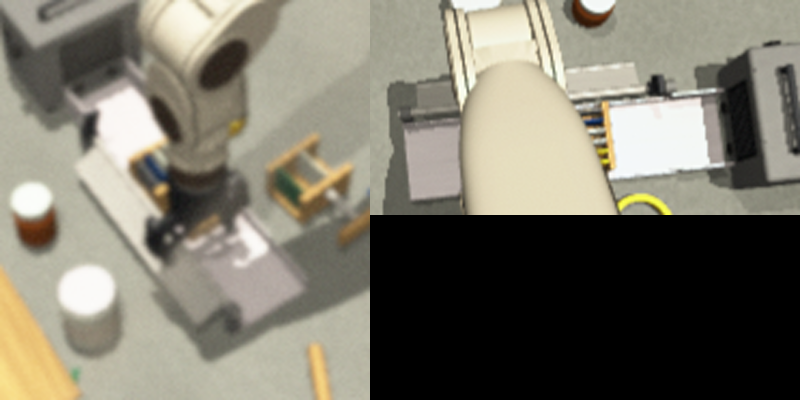

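The rack's front edge moved from crop x 592 to 608, about 21 mm, and the leaf is still up. I'll go on pushing.

Call:
carry_out([
  {"dx": -8, "dy": 0, "dz": 0, "twist": 0, "fingers": -1},
  {"dx": -17, "dy": 0, "dz": 0, "twist": 0, "fingers": -1},
  {"dx": -26, "dy": -1, "dz": 0, "twist": 0, "fingers": -1},
  {"dx": -35, "dy": -1, "dz": 0, "twist": 0, "fingers": -1},
  {"dx": -44, "dy": -1, "dz": 0, "twist": 0, "fingers": -1},
])

```text
clock: 5.5
eef_pos: [0.5571, 0.0333, 0.0257]
tool_rot: [0.675, 0.737, 0.001, -0.001]
ft_force: [2.6, 7.0, 5.9]
grip_width: 0.0854
grasp_force: 4.1
```

Call:
carry_out([
  {"dx": -9, "dy": 0, "dz": 0, "twist": 0, "fingers": -1},
  {"dx": -18, "dy": 0, "dz": 0, "twist": 0, "fingers": -1},
  {"dx": -27, "dy": 0, "dz": 0, "twist": 0, "fingers": -1},
  {"dx": -36, "dy": 0, "dz": 0, "twist": 0, "fingers": -1},
  {"dx": -45, "dy": 0, "dz": 0, "twist": 0, "fingers": -1},
])

```text
clock: 5.92
eef_pos: [0.5609, -0.0114, 0.0256]
tool_rot: [0.675, 0.737, 0.001, -0.001]
ft_force: [2.4, 5.6, 6.6]
grip_width: 0.0857
grasp_force: 4.3
```

Call:
carry_out([
  {"dx": -9, "dy": 0, "dz": 0, "twist": 0, "fingers": -1},
  {"dx": -18, "dy": 0, "dz": 0, "twist": 0, "fingers": -1},
  {"dx": -27, "dy": 0, "dz": 0, "twist": 0, "fingers": -1},
  {"dx": -36, "dy": 0, "dz": 0, "twist": 0, "fingers": -1},
  {"dx": -45, "dy": 0, "dz": 0, "twist": 0, "fingers": -1},
])

```text
clock: 6.33
eef_pos: [0.5646, -0.056, 0.0256]
tool_rot: [0.675, 0.737, 0.002, -0.001]
ft_force: [2.8, 6.8, 7.2]
grip_width: 0.0856
grasp_force: 4.4
```

```bash
python3 look.py pics/l5.png
python3 - <<'E'
from h import *
from workcell import bot
y=np.radians(-85); ex=np.array([np.cos(y),np.sin(y)]); ey=np.array([-ex[1],ex[0]])
o=bot.get_obs(); d=o["eef_pos"][:2]-np.array([.5175,-.0025]); print("tcp lane",d@ex,d@ey)
E
```

```text
tcp lane 0.05942769260451988 0.04226477818917268
```

View pics/l5.png

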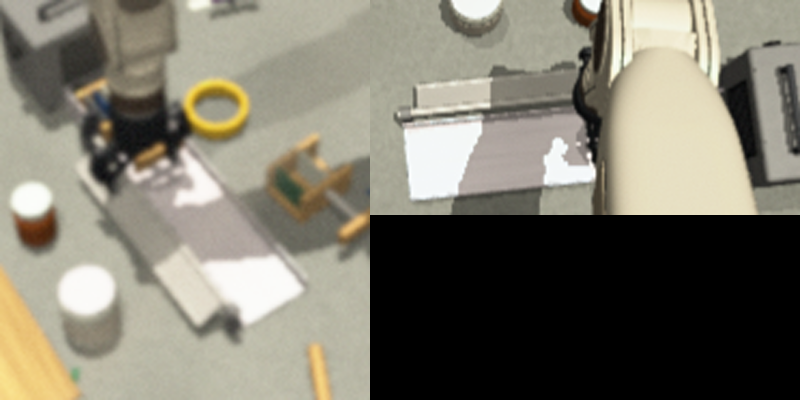

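The rack is now well past the gate, with its front right up near the dryer and the crossbar at crop (150,155). About 27 mm remain, so I'll slow down and watch the force.

Call:
carry_out([
  {"dx": -6, "dy": 0, "dz": 0, "twist": 0, "fingers": -1},
  {"dx": -11, "dy": 0, "dz": 0, "twist": 0, "fingers": -1},
  {"dx": -15, "dy": 0, "dz": 0, "twist": 0, "fingers": -1},
  {"dx": -18, "dy": 0, "dz": 0, "twist": 0, "fingers": -1},
  {"dx": -20, "dy": 0, "dz": 0, "twist": 0, "fingers": -1},
])

```text
clock: 6.85
eef_pos: [0.5662, -0.076, 0.0256]
tool_rot: [0.676, 0.737, 0.001, -0.001]
ft_force: [2.5, 7.2, 5.8]
grip_width: 0.0855
grasp_force: 4.4
```

Call:
carry_out([
  {"dx": -1, "dy": 0, "dz": 0, "twist": 0, "fingers": -1},
  {"dx": -2, "dy": 0, "dz": 0, "twist": 0, "fingers": -1},
  {"dx": -3, "dy": 0, "dz": 0, "twist": 0, "fingers": -1},
  {"dx": -4, "dy": 0, "dz": 0, "twist": 0, "fingers": -1},
  {"dx": -5, "dy": 0, "dz": 0, "twist": 0, "fingers": -1},
])

```text
clock: 7.27
eef_pos: [0.5666, -0.0806, 0.0256]
tool_rot: [0.675, 0.737, 0.001, -0.001]
ft_force: [2.4, 7.2, 5.8]
grip_width: 0.0855
grasp_force: 4.4
```

Call:
carry_out([
  {"dx": -0.5, "dy": 0, "dz": 0, "twist": 0, "fingers": -1},
  {"dx": -1, "dy": 0, "dz": 0, "twist": 0, "fingers": -1},
  {"dx": -1.5, "dy": 0, "dz": 0, "twist": 0, "fingers": -1},
  {"dx": -2, "dy": 0, "dz": 0, "twist": 0, "fingers": -1},
  {"dx": -2.5, "dy": 0, "dz": 0, "twist": 0, "fingers": -1},
])

```text
clock: 7.68
eef_pos: [0.5668, -0.0831, 0.0256]
tool_rot: [0.675, 0.737, 0.001, -0.001]
ft_force: [3.0, 7.6, 7.0]
grip_width: 0.0852
grasp_force: 4.5
```

Call:
carry_out([
  {"dx": -0.5, "dy": 0, "dz": 0, "twist": 0, "fingers": -1},
  {"dx": -1, "dy": 0, "dz": 0, "twist": 0, "fingers": -1},
  {"dx": -1.5, "dy": 0, "dz": 0, "twist": 0, "fingers": -1},
  {"dx": -2, "dy": 0, "dz": 0, "twist": 0, "fingers": -1},
  {"dx": -2.5, "dy": 0, "dz": 0, "twist": 0, "fingers": -1},
])

```text
clock: 8.1
eef_pos: [0.5669, -0.0832, 0.0256]
tool_rot: [0.675, 0.738, 0.003, -0.003]
ft_force: [2.5, 14.2, 8.7]
grip_width: 0.0853
grasp_force: 7.9
```

The TCP stalled and the force doubled to 14 N at the expected stop, so the rack is home. I'll back off while still holding the plate, then lift.

Call:
carry_out([
  {"dx": 5, "dy": 0, "dz": 0, "twist": 0, "fingers": -1},
  {"dx": 10, "dy": 0, "dz": 0, "twist": 0, "fingers": -1},
  {"dx": 16, "dy": 0, "dz": 0, "twist": 0, "fingers": -1},
  {"dx": 22, "dy": 0, "dz": 0, "twist": 0, "fingers": -1},
  {"dx": 28, "dy": 0, "dz": 0, "twist": 0, "fingers": -1},
])

```text
clock: 8.52
eef_pos: [0.5653, -0.0612, 0.0257]
tool_rot: [0.677, 0.736, -0.001, 0.002]
ft_force: [3.4, -3.1, 4.6]
grip_width: 0.0855
grasp_force: 2.9
```

Call:
carry_out([
  {"dx": 0, "dy": 0, "dz": -6, "twist": 0, "fingers": -1},
  {"dx": 0, "dy": 0, "dz": -14, "twist": 0, "fingers": -1},
  {"dx": 0, "dy": 0, "dz": -24, "twist": 0, "fingers": -1},
  {"dx": 0, "dy": 0, "dz": -34, "twist": 0, "fingers": -1},
  {"dx": 0, "dy": 0, "dz": -44, "twist": 0, "fingers": -1},
])

```text
clock: 8.93
eef_pos: [0.5636, -0.0593, 0.0698]
tool_rot: [0.676, 0.737, -0.001, -0.001]
ft_force: [-0.2, 0.2, 0.1]
grip_width: 0.0852
grasp_force: 0.0
```

Call:
carry_out([
  {"dx": 0, "dy": 0, "dz": -20, "twist": 0, "fingers": -1},
  {"dx": 0, "dy": 0, "dz": -45, "twist": 0, "fingers": -1},
  {"dx": 0, "dy": 0, "dz": -75, "twist": 0, "fingers": -1},
  {"dx": 0, "dy": 0, "dz": -105, "twist": 0, "fingers": -1},
  {"dx": 0, "dy": 0, "dz": -135, "twist": 0, "fingers": -1},
])

```text
clock: 9.35
eef_pos: [0.5639, -0.0592, 0.2063]
tool_rot: [0.676, 0.737, -0.0, -0.0]
ft_force: [0.8, -0.4, -0.5]
grip_width: 0.0858
grasp_force: 0.0
```

Call:
carry_out([
  {"dx": 30, "dy": 0, "dz": 0, "twist": 0, "fingers": -1},
  {"dx": 65, "dy": 0, "dz": 0, "twist": 0, "fingers": -1},
  {"dx": 100, "dy": 0, "dz": 0, "twist": 0, "fingers": -1},
  {"dx": 135, "dy": 0, "dz": 0, "twist": 0, "fingers": -1},
  {"dx": 165, "dy": 0, "dz": 0, "twist": 0, "fingers": -1},
])

```text
clock: 9.77
eef_pos: [0.5495, 0.1069, 0.2052]
tool_rot: [0.676, 0.737, 0.0, -0.0]
ft_force: [0.6, 0.4, 0.2]
grip_width: 0.0855
grasp_force: 0.0
```

```bash
python3 look.py pics/l6.png
```

```text
(no output)
```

View pics/l6.png

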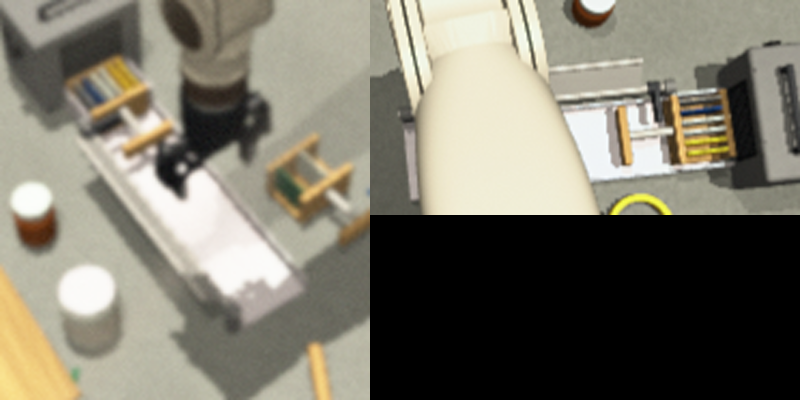

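The rack stands at the dryer with its body at crop (702,127). The leaf is down at (655,100), in the gap ahead of the crossbar at (623,135). I'll check the crossbar position and hand in if it agrees.

Run:
```python
from h import *
from workcell import camera,job_done
c=camera("top"); y=np.radians(-85); ex=np.array([np.cos(y),np.sin(y)])
x=[(onz(c,(225+(u-370)/2.15-.3,140+v/2.15-.3),.057)[:2]-[.5175,-.0025])@ex for u,v in((616,108),(624,164))]
print("bar rear lane x",x)
if np.mean(x)>.092: print(job_done())
```

```text
bar rear lane x [np.float64(0.09480249092904289), np.float64(0.09606427583867157)]
the job is handed in; nothing more can be done
None
```

The rack is home at the dryer's stop and the gate has dropped shut behind its body. The hand is clear of everything and the job is handed in; the last check put the crossbar about 2–3 mm short of its nominal home position, inside the 9 mm allowed.

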